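Oil the bench press, release its safety catch and hold the glued work pressed

TASK

The small bench press has freshly glued work on its anvil. First push the black head of the oiler all the way down to its stop and let it come back up; then flip the press's safety catch right over to its other end, away from the lever; then pull the lever all the way towards the robot to its stop. Finish while still holding the lever there with the fingers (it springs back if let go), and leave everything else on the bench where it is.

Things in the scene. Friction and masses are not known exactly. Their poses are not given: they have to be found in the camera images.
- press: fixed bench press: steel plate 200 x 420 x 12 mm with a grey C-frame 44 mm wide. Origin on the bench below the lever's pivot; x to the rear (away from robot), y left, z up; yaw up to 0.3 rad. Plate spans x -110..+90, y -210..+210 mm. The frame's head spans x -75..+35, y -22..+22 mm, top at z 105 mm; column behind. Work and ram are under the head at x -45 mm.
- oiler: the one-shot oiler, a round aluminium body 44 mm in diameter with a 60 mm flange, fixed on the press plate at its left or right end (which one varies). Origin at the centre of its underside, 12 mm above the bench, z up.
- plunger_top (a point): centre of the top of the oiler's black mushroom head (36 mm in diameter), about 111 mm above the bench when up; moves down with it
- plunger (a joint): travel of the oiler's head in m: 0 up, 0.012 fully down on its stop. Springs back up by itself; needs 3 N to start and 6.6 N at the stop, pushed straight down.
- catch (a joint): rad: 0 guarding (starts 0 to 0.12), 1.2 flipped over on its stop. A crank on a shaft along press x on top of the head (press y 0, z 113 mm). Its finger at press x 0 reaches 66 mm to the right, in front of the lever, and blocks it. Its front tab leans 0.6 rad right at 0, 0.6 rad left at 1.2. Push the tab left (press +y): 1 to 4 N (0.06 N m); friction holds it.
- catch_tab (a point): the rounded top end of the catch's tab, 47 mm from the shaft; at press x -40 mm, y -27 mm, z 152 mm when the catch is at 0. The tab is 24 mm wide along the press's x axis and 5 mm thick, with a 9 mm roll at the top end; it moves with the catch.
- lever (a joint): rad: 0 at rest, leaning 0.44 rad to the rear; 1.0 pulled forward on its stop, leaning 0.56 rad towards the robot. Pivot along press y at press x 0, z 78 mm. Springs back: about 4 N at the grip at rest, 8 N at the stop. Blocked after about 0.1 rad while the catch guards.
- lever_arm: the lever on the right of the press: a steel bar 14 mm in diameter at press y -55 mm, 115 mm long from pivot to grip axis, with the grip at its upper end. Origin on the pivot; own axes are parallel to the press's when the lever is at rest.
- lever_grip (a point): middle of the lever's black round grip, a bar 18 mm in diameter sticking out to the right along press y (free from press y -62 to -132 mm, then a 23 mm collar). At rest at press x +49, y -100, z 182 mm; moves with the lever on a circle of 115 mm radius about the pivot.
- bowl: wooden bowl, 88 mm across and 34 mm high, with three corks in it; it stands loose on the press plate at the side where the oiler is not. Bystander: leave it. Origin at the centre of its underside.
- mist_bottle: slim pump bottle, 33 mm across and 138 mm tall, standing loose at the left rear of the press plate. Bystander: leave it. Origin at the centre of its underside.
- screw_tub: clear tub of screws, 88 mm across, 61 mm high, on the right of the bench. Bystander: leave it. Origin at the centre of its underside.
- caliper: sliding caliper lying on the left of the bench, 214 mm long. Bystander: leave it. Origin at the centre of its underside.
- screwdriver: screwdriver lying on the right of the bench, 190 mm long. Bystander: leave it. Origin at the centre of its underside.
- zip_case: black zipped case, 117 x 192 x 68 mm, at the left back of the bench. Bystander: leave it. Origin at the centre of its underside.
- spray: short frosted bottle, 52 mm across, 100 mm tall, at the right back. Bystander: leave it. Origin at the centre of its underside.

How it is judged:
By the outcome, as a careful person would: the job done as asked, in the order asked, and still so for the second after the job is handed in, while the arm keeps its last pose, push and grip.
It also fails if it takes over 48 s, if anything falls off the work surface, if the arm or the gripper's body presses on something with over 40 N, if the wrist force passes 120 N, or if a joint passes its speed limit or range.

ROBOT

A 6-joint arm with a two-finger parallel gripper is mounted at the origin on a cart in front of the work surface, level with it; the furniture and walls round the work are solid. World frame = base frame: x ahead of the robot, y to its left, z up, the work surface at z = 0. Lengths are in mm, angles in rad, forces in N, time in s.
With the tool pointing down it reaches from about 400 to 925 mm from the base axis. Payload 12.5 kg.
Tool frame: the origin (TCP) lies at the centre of the arm's flange, where the gripper is bolted on; the fingertips stand 190 mm ahead of it and the grasp point (between the pads) lies 171 mm ahead of it; z points along the fingers, y is the line along which they close (so a half turn about z gives the same grasp; the last joint's range is limited). The gripper opens to 95 mm and grips with 3 to 60 N. Pads are 20 mm wide; open, the fingers measure 119 mm over their backs; the gripper's body (75 mm by 180 mm) begins 59 mm behind the grasp point.
Start: joints at [-1.31, 0.491, 1.559, -0, 1.092, -0.106], TCP at [224.163, -583.417, 404.761] pointing down, gripper open.
Joint ranges: [-3.1, 3.1], [-0.84, 2.19], [0.05, 2.79], [-1.13, 4.28], [0.06, 2.93], [-2.69, 2.69]. Speed limits (rad/s): [2.22, 2.22, 2.79, 3.14, 3.14, 3.14].

INTERFACE

Orientations are given as [roll, pitch, yaw] about the fixed x, y, z axes, in that order (R = Rz(yaw) Ry(pitch) Rx(roll)).
In Python, from cell import env, read_camera, search_frame, cut_out gives the robot as it stands. The module is installed in compiled form; this text tells all that it offers.
- The arm moves only by the tool move_arm, never from a script. Its argument "commands" is a list of rows, each a list of 3 entries, a list of its own where there are three numbers: the shift along the world's x, y, z normalised to -1 to 1, where 1 is 0.03 m, then the turn about the world's z normalised to -1 to 1, where 1 is 0.08 rad, then the opening, from -1 (shut) to 1 (fully open), so that 0 is half open. A call has 1 to 20 rows; each row shifts and turns the commanded pose from where the row before left it; what a row does not reach is not made up. A row lasts 1/12 s, in which the tool goes at most 41.7 mm and 7.16 degrees, less where a joint would pass 70% of its speed; a pose out of reach is approached as far as the arm can. A call with a number of a shift or a turn outside -1 to 1 is refused whole. A call with a gripper value outside its range is refused whole. The fingers move at their own pace and stop on an object; the grip force is fixed at half the most. Time passes only in rows, so rows that do not move let the fingers close. It gives the time, the measured TCP pose, the force, the opening and the grip force at its end, in the units of the state.
- env.state(): the state, without advancing time (a new reading comes with each control period).
- read_camera(name): name is "scene" or "top" or "wrist"; returns a dict with "image" (420x560x3 uint8, red, green, blue), "fx", "fy", "cx", "cy" (pixels), "rvec" (rotation vector, rad) and "tvec" (3), from world to camera coordinates, as OpenCV has them. Camera axes: x right, y down, z forward; pixel columns grow to the right and rows downward; lengths in mm; the calibration is good to about 2 mm. The wrist camera is an equidistant fisheye: a pixel r from the principal point sees the ray r / f radians off the axis. A picture is of the moment at which its call begins. There is no depth.
- env.job_done(): hands the job in; it is judged then, once.
Trained networks look in a picture, given as the dict that the camera call returned (one of the last four; its "shot" number tells which), for a name from the list of things; names that differ only in an ending like _2 or _b are one class to them, and where a whole thing is asked for, a point or a joint stands for the part that bears it (a point fixed in the world has none). Each returns a list of dicts, best first, with "confidence" (0 to 1); they miss things now and then, are a little off and sometimes report something else, mostly with a low value. They report only what shows in the picture. A call takes as long as a camera call.
- search_frame(thing, picture): "at" ([column, row] in pixels, amid what is visible of it).
- cut_out(thing, picture): "region" (420x560 bool, what is visible of it) and "at" ([column, row] in pixels, amid what is visible of it).
The state is a dict: "t": time; "joints": joint angles; "qvel": joint speeds; "tau": joint torques, N m; "eef_pos": TCP position; "tcp_rot": TCP orientation; "ft_force": force on the tool from outside, world axes, zero at the start; "moment": the same for the moment, N m; "opening": opening from 0.0 (shut) to 1.0 (fully open); "grip_force": force on a finger pad.
Only numpy, scipy, OpenCV 4.12 (cv2) and the standard library are available. Lean on these libraries where they do the work, as an engineer would, in place of code of your own. Each camera call takes 0.05 s, during which the arm holds its last target. There are 200 camera calls.

## Working session

There is one attempt and no reset: what is moved stays moved. The work goes in short steps, Python scripts to look and compute and a tool call to move; the robot and the scene stay as the last step left them, time stands still between calls to the robot, and variables do not carry over. Pictures are saved under pics/ and viewed, at most 10 in all, crops included, and the job is handed in when it is done.

Besides the shell and the picture viewer there is one more tool, called by a JSON object that holds its "name" and its "arguments", one argument or row to a line. move_arm: Moves the arm, as the interface text tells. Its arguments: {"type":"object","properties":{"commands":{"type":"array","items":{"type":"array"}}},"required":["commands"]}

```bash
mkdir -p pics; cat > h.py <<'E'
import numpy as np, cv2
from cell import env, read_camera, search_frame, cut_out
def ray(p,uv):
    R=cv2.Rodrigues(np.array(p["rvec"],float))[0]; t=np.array(p["tvec"],float)
    x=(uv[0]-p["cx"])/p["fx"]; y=(uv[1]-p["cy"])/p["fy"]
    d=R.T@np.array([x,y,1.]); return -R.T@t, d/np.linalg.norm(d)
def at_z(p,uv,z):
    o,d=ray(p,uv); return o+d*(z-o[2])/d[2]
def tri(rs):
    A=sum(np.eye(3)-np.outer(d,d) for o,d in rs); b=sum((np.eye(3)-np.outer(d,d))@o for o,d in rs)
    return np.linalg.solve(A,b)
def proj(p,X):
    R=cv2.Rodrigues(np.array(p["rvec"],float))[0]; c=R@np.array(X,float)+np.array(p["tvec"],float).ravel()
    return [p["cx"]+p["fx"]*c[0]/c[2], p["cy"]+p["fy"]*c[1]/c[2]]
E
python3 - <<'E'
from h import *
P={n:read_camera(n) for n in("scene","top")}
for n,p in P.items():
    cv2.imwrite(f"pics/{n}0.png",p["image"][:,:,::-1]); print(n,ray(p,(280,210)))
for th in "press oiler plunger_top catch_tab lever_grip lever_arm bowl mist_bottle screw_tub spray".split():
    r={n:search_frame(th,p) for n,p in P.items()}
    for n in r:
        print(th,n,[(np.round(q["at"],1).tolist(),round(q["confidence"],2)) for q in r[n][:2]])
    if all(r.values()):print("  tri",tri([ray(P[n],r[n][0]["at"]) for n in r]).round(1))
print(env.state())
E
```

```text
scene (array([-451.86780509,  455.67585227,  763.04443518]), array([ 0.7832148 , -0.39113964, -0.48330566]))
top (array([ 298.09453817,  -41.81655884, 1293.68905812]), array([ 2.02882551e-01, -8.12400808e-05, -9.79203076e-01]))
press scene [([264.6, 259.8], 0.62)]
press top [([296.5, 226.9], 0.57)]
  tri [537.6 -46.6 -25.5]
oiler scene [([250.2, 258.0], 0.76)]
oiler top [([248.1, 227.5], 0.73), ([300.2, 229.5], 0.2)]
  tri [499.6  71.1  43. ]
plunger_top scene []
plunger_top top [([322.1, 210.9], 0.7), ([293.2, 226.9], 0.63)]
catch_tab scene []
catch_tab top [([300.4, 232.1], 0.66)]
lever_grip scene [([370.8, 246.0], 0.42)]
lever_grip top [([326.5, 213.4], 0.71)]
  tri [ 508.7 -263.1  -17.4]
lever_arm scene []
lever_arm top [([244.8, 224.9], 0.66), ([325.2, 206.6], 0.64)]
bowl scene [([370.9, 243.4], 0.43)]
bowl top [([341.4, 252.8], 0.71)]
  tri [ 409.3 -260.1   36.7]
mist_bottle scene [([249.3, 231.9], 0.58)]
mist_bottle top [([326.5, 211.1], 0.64)]
  tri [594.5 -86.6  50.2]
screw_tub scene [([421.2, 219.1], 0.6)]
screw_tub top [([423.7, 243.4], 0.74)]
  tri [ 458.2 -530.2   17.4]
spray scene [([249.7, 260.8], 0.29)]
spray top [([387.4, 175.2], 0.78), ([148.6, 183.0], 0.73)]
  tri [ 783.6 -251.3 -166.4]
{'t': 1.1, 'joints': array([-1.30959231e+00,  4.90892826e-01,  1.55892450e+00,  3.23412757e-05,
        1.09171152e+00, -1.05605736e-01]), 'qvel': array([-6.90222213e-04,  4.54097027e-04,  3.98867121e-04, -1.37575394e-05,
        1.38705424e-04, -1.87025179e-03]), 'tau': array([ 1.08444037e-03, -6.12476206e+01, -2.58431572e+01,  6.93608564e-02,
        4.44893818e-02,  4.85469388e-05]), 'eef_pos': array([ 224.16704865, -583.40542274,  404.75695165]), 'tcp_rot': array([ 3.14152617e+00, -2.18149766e-05,  3.66794844e-01]), 'ft_force': array([ 0.50455493, -0.12897076,  0.56305984]), 'moment': array([-0.03510508,  0.00711901,  0.04201811]), 'grip_force': 0.0, 'opening': 0.9986002149763611}
```

```bash
python3 - <<'E'
import cv2
a=cv2.imread("pics/top0.png")[120:320,170:450]; cv2.imwrite("pics/topc.png",cv2.resize(a,(800,571),interpolation=cv2.INTER_CUBIC))
a=cv2.imread("pics/scene0.png")[150:350,170:450]; cv2.imwrite("pics/scenec.png",cv2.resize(a,(800,571),interpolation=cv2.INTER_CUBIC))
E
```

```text
(no output)
```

View pics/topc.png

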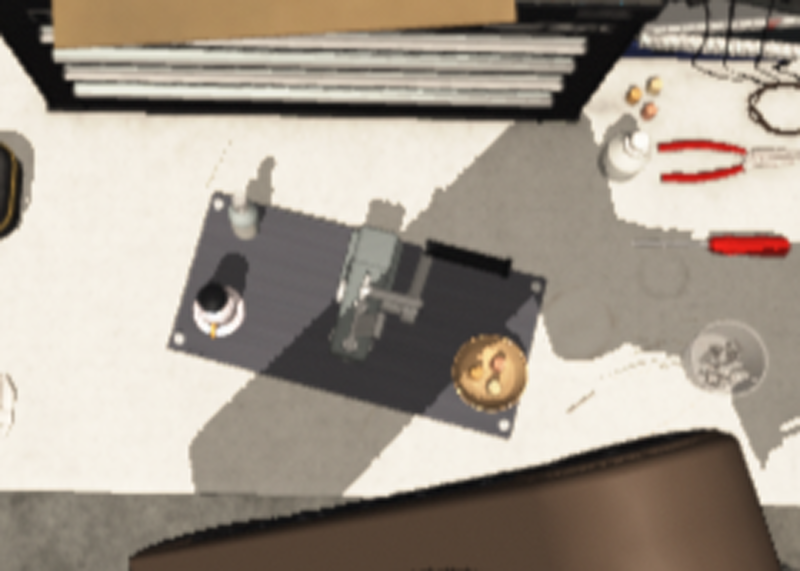

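View pics/scenec.png

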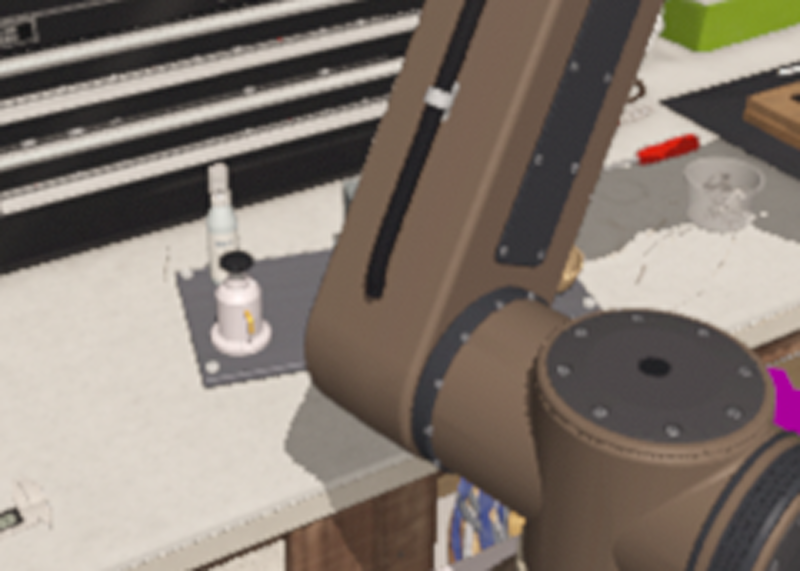

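The top view shows the plate rotated clockwise, with crop corners near (215,190), (547,280), (510,438) and (167,348). The oiler is at left with its head at (211,297), the bowl at right front, and the lever grip at (428–510, 243–272). The scene view is mostly blocked by the arm. Next I fit the press pose.

```bash
python3 - <<'E'
from h import *
p=read_camera("top"); s=800/280
full=lambda c:(c[0]/s+170,c[1]/s+120)
W=np.array([at_z(p,full(c),12)[:2] for c in [(215,190),(547,280),(510,438),(167,348)]])
L=np.array([(90,210),(90,-210),(-110,-210),(-110,210)],float)
lc=L.mean(0);wc=W.mean(0)
H=(L-lc).T@(W-wc); yaw=np.arctan2(H[0,1]-H[1,0],H[0,0]+H[1,1])
R=np.array([[np.cos(yaw),-np.sin(yaw)],[np.sin(yaw),np.cos(yaw)]]); o=wc-R@lc
print("origin",o,"yaw",yaw,"res",(W-(L@R.T+o)).round(1).tolist())
np.save("pose.npy",[*o,yaw])
w=lambda x,y,z:np.array([*(R@[x,y]+o),z])
for n,c in dict(tab=(-40,-27,152),grip=(49,-100,182)).items():
    print(n,w(*c).round(1),"crop px",((np.array(proj(p,w(*c)))-[170,120])*s).round(0))
print("g ends",[((np.array(proj(p,w(49,y,182)))-[170,120])*s).round(0).tolist() for y in(-62,-150)])
m=cut_out("plunger",p)
for q in m[:2]: print(q["at"],q["confidence"],q["region"].sum())
print("plunger",at_z(p,full((211,297)),111), "bowl",at_z(p,full((489,372)),46))
E
```

```text
origin [506.86616768 -99.10008772] yaw -0.24329086733868546 res [[-0.1, -2.0], [-2.0, 1.8], [3.0, 0.9], [-0.9, -0.7]]
tab [ 461.5 -115.7  152. ] crop px [382. 326.]
grip [ 530.3 -208.   182. ] crop px [473. 259.]
g ends [[438.0, 249.0], [519.0, 271.0]]
[244.6, 224.1] 0.61 82
plunger [495.67602664  71.2608948  111.        ] bowl [ 425.81515688 -246.11739431   46.        ]
```

{"name": "move_arm", "arguments": {
  "commands": [
    [[0.41,1,0],1,-1],
    [[0.41,1,0],1,-1],
    [[0.41,1,0],1,-1],
    [[0.41,1,0],1,-1],
    [[0.41,1,0],1,-1],
    [[0.41,1,0],1,-1],
    [[0.41,1,0],1,-1],
    [[0.41,1,0],1,-1],
    [[0.41,1,0],1,-1],
    [[0.41,1,0],1,-1],
    [[0.41,1,0],1,-1],
    [[0.41,1,0],1,-1],
    [[0.41,1,0],0,-1],
    [[0.41,1,0],0,-1],
    [[0.41,1,0],0,-1],
    [[0.41,1,0],0,-1],
    [[0.41,1,0],0,-1],
    [[0.41,1,0],0,-1],
    [[0.41,1,0],0,-1],
    [[0.41,1,0],0,-1]
  ]
}}

```text
t: 2.87
eef_pos: [470.5, 18.3, 405.0]
tcp_rot: [3.141, -0.0, 1.327]
ft_force: [0.3, -0.1, 0.3]
opening: 0.002
grip_force: 0.0
```

```bash
python3 - <<'E'
from h import *
P={n:read_camera(n) for n in("scene","top")}
for n,p in P.items(): cv2.imwrite(f"pics/{n}1.png",cv2.resize(p["image"][120:320,170:450,::-1],(800,571),interpolation=cv2.INTER_CUBIC))
for th in "plunger_top catch_tab lever_grip bowl mist_bottle".split():
    r={n:search_frame(th,p) for n,p in P.items()}
    for n in r: print(th,n,[(np.round(q["at"],1).tolist(),round(q["confidence"],2)) for q in r[n][:2]])
    if all(r.values()):print("  tri",tri([ray(P[n],r[n][0]["at"]) for n in r]).round(1))
x,y,a=np.load("pose.npy");c,s=np.cos(a),np.sin(a)
w=lambda X,Y,Z:(x+c*X-s*Y,y+s*X+c*Y,Z)
for k,v in dict(tab=w(-40,-27,152),grip=w(49,-100,182),pl=(495.7,71.3,111)).items(): print(k,[np.round(proj(P[n],v)).tolist() for n in P])
E
```

```text
plunger_top scene []
plunger_top top []
catch_tab scene []
catch_tab top [([300.8, 223.7], 0.52)]
lever_grip scene []
lever_grip top [([325.6, 209.9], 0.66)]
bowl scene [([357.0, 242.5], 0.96)]
bowl top [([341.4, 253.1], 0.88), ([303.2, 229.2], 0.66)]
  tri [ 420.5 -242.8   39.1]
mist_bottle scene []
mist_bottle top []
tab [[316.0, 215.0], [304.0, 234.0]]
grip [[331.0, 189.0], [335.0, 211.0]]
pl [[252.0, 239.0], [244.0, 224.0]]
```

View pics/scene1.png

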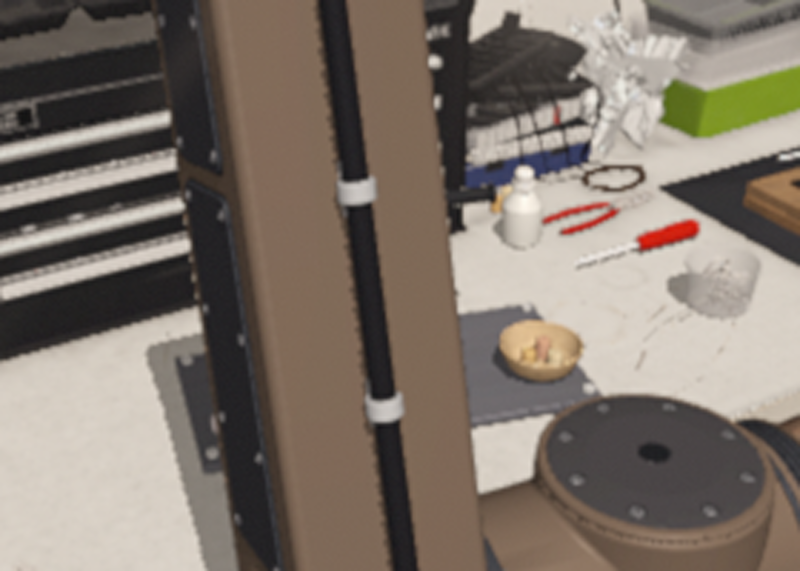

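The scene view is blocked by the arm, but the first scene view showed the head at (253,242), which agrees with the predicted (252,239). I'm moving above the head.

{"name": "move_arm", "arguments": {
  "commands": [
    [[0.43,0.9,0],0,-1],
    [[0.43,0.9,0],0,-1],
    [[0,0,-1],0,-1],
    [[0,0,-1],0,-1],
    [[0,0,-0.8],0,-1],
    [[0,0,0],0,-1]
  ]
}}

```text
t: 3.97
eef_pos: [495.3, 70.4, 317.2]
tcp_rot: [-3.136, 0.002, 1.327]
ft_force: [-0.9, -0.1, -0.6]
opening: 0.004
grip_force: 0.0
```

```bash
python3 - <<'E'
from h import *
p=read_camera("wrist"); cv2.imwrite("pics/w1.png",p["image"][:,:,::-1])
for th in("plunger_top","plunger","catch_tab","lever_grip"): print(th,[(np.round(q["at"],1).tolist(),round(q["confidence"],2)) for q in search_frame(th,p)[:2]])
R=cv2.Rodrigues(np.array(p["rvec"],float))[0]
def pf(X):
    c=R@np.array(X,float)+np.array(p["tvec"],float).ravel(); th=np.arctan2(np.hypot(c[0],c[1]),c[2]); u=c[:2]/np.hypot(c[0],c[1])*th
    return np.round([p["cx"]+p["fx"]*u[0],p["cy"]+p["fy"]*u[1]]).tolist()
x,y,a=np.load("pose.npy");c,s=np.cos(a),np.sin(a)
w=lambda X,Y,Z:(x+c*X-s*Y,y+s*X+c*Y,Z)
for k,v in dict(tab=w(-40,-27,152),grip=w(49,-100,182),pl=(495.7,71.3,111),tip=env.state()["eef_pos"]-[0,0,190]).items(): print(k,pf(v))
E
```

```text
plunger_top [([281.8, 232.7], 0.6)]
plunger [([278.0, 231.1], 0.98)]
catch_tab []
lever_grip []
tab [292.0, 457.0]
grip [380.0, 504.0]
pl [279.0, 240.0]
tip [280.0, 257.0]
```

View pics/w1.png

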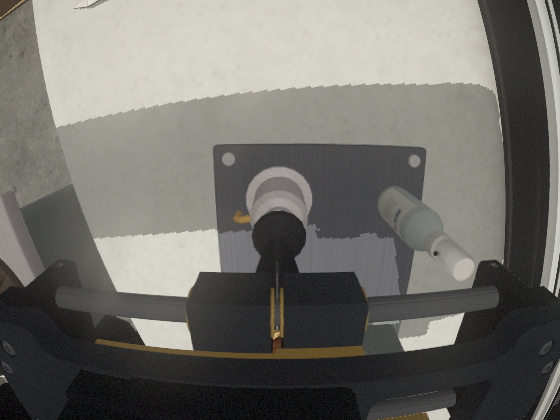

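The wrist view shows the head at about (279,233), straight under the fingertips, and the mist bottle is clear on the right. I'm pressing down now.

{"name": "move_arm", "arguments": {
  "commands": [
    [[0,0.07,-0.3],0,-1],
    [[0,0,-0.25],0,-1],
    [[0,0,-0.15],0,-1],
    [[0,0,-0.1],0,-1],
    [[0,0,0],0,-1]
  ]
}}

```text
t: 4.63
eef_pos: [496.0, 72.7, 296.3]
tcp_rot: [-3.141, 0.0, 1.327]
ft_force: [-0.8, 1.4, 3.8]
opening: 0.005
grip_force: 2.0
```

{"name": "move_arm", "arguments": {
  "commands": [
    [[0,0,-0.1],0,-1],
    [[0,0,-0.1],0,-1],
    [[0,0,-0.1],0,-1],
    [[0,0,0],0,-1]
  ]
}}

```text
t: 4.97
eef_pos: [495.9, 72.7, 288.6]
tcp_rot: [3.141, -0.0, 1.327]
ft_force: [-3.1, 0.3, 14.3]
opening: 0.007
grip_force: 6.8
```

{"name": "move_arm", "arguments": {
  "commands": [
    [[0,0,-0.05],0,-1],
    [[0,0,0],0,-1]
  ]
}}

```text
t: 5.13
eef_pos: [495.8, 72.8, 288.3]
tcp_rot: [3.14, -0.0, 1.327]
ft_force: [-8.6, 0.8, 31.9]
opening: 0.004
grip_force: 16.3
```

{"name": "move_arm", "arguments": {
  "commands": [
    [[0,0,0.5],0,-1],
    [[0,0,1],0,-1],
    [[0,0,1],0,-1],
    [[0,0,1],0,-1],
    [[0,0,0.3],0,-1],
    [[-0.19,-0.96,0],0,-1],
    [[-0.19,-0.96,0],0,-1],
    [[-0.19,-0.96,0],0,-1],
    [[-0.19,-0.96,0],0,-1],
    [[-0.19,-0.96,0],0,-1],
    [[-0.19,-0.96,0],0,-1],
    [[-0.19,-0.96,0],0,-1],
    [[-0.17,-0.96,0],0,-1],
    [[0,0,0],0,-1]
  ]
}}

```text
t: 6.3
eef_pos: [450.4, -161.2, 399.6]
tcp_rot: [-3.142, 0.001, 1.324]
ft_force: [-0.1, -0.0, -0.6]
opening: -0.001
grip_force: 0.0
```

```bash
python3 - <<'E'
from h import *
p=read_camera("wrist"); cv2.imwrite("pics/w2.png",p["image"][:,:,::-1])
for th in("plunger","catch_tab","catch","lever_grip"): print(th,[(np.round(q["at"],1).tolist(),round(q["confidence"],2)) for q in search_frame(th,p)[:2]])
R=cv2.Rodrigues(np.array(p["rvec"],float))[0]
def pf(X):
    c=R@np.array(X,float)+np.array(p["tvec"],float).ravel(); th=np.arctan2(np.hypot(c[0],c[1]),c[2]); u=c[:2]/np.hypot(c[0],c[1])*th
    return np.round([p["cx"]+p["fx"]*u[0],p["cy"]+p["fy"]*u[1]]).tolist()
x,y,a=np.load("pose.npy");c,s=np.cos(a),np.sin(a)
w=lambda X,Y,Z:(x+c*X-s*Y,y+s*X+c*Y,Z)
for k,v in dict(tab=w(-40,-27,152),tab12=w(-40,-22,154.5),g1=w(49,-62,182),g2=w(49,-132,182),pl=(496,73,111),hr=w(-75,22,105),hl=w(-75,-22,105),tip=env.state()["eef_pos"]-[0,0,190]).items(): print(k,pf(v))
E
```

```text
plunger []
catch_tab [([289.2, 132.3], 0.9)]
catch [([285.0, 136.3], 0.71)]
lever_grip [([393.6, 214.0], 0.76)]
tab [276.0, 157.0]
tab12 [276.0, 151.0]
g1 [407.0, 217.0]
g2 [393.0, 303.0]
pl [261.0, -64.0]
hr [234.0, 92.0]
hl [235.0, 143.0]
tip [276.0, 247.0]
```

View pics/w2.png

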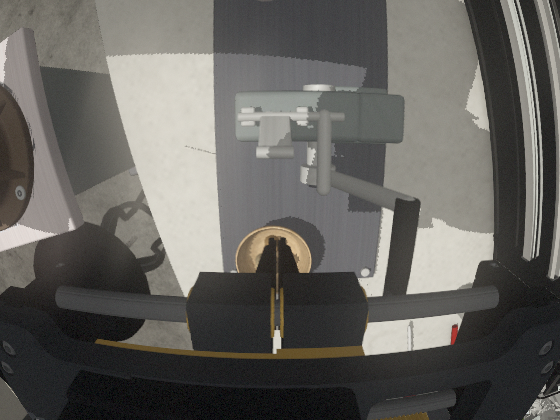

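The tab roll is at (275,152), where predicted, and the head edges agree too. I'll descend and push the tab left.

{"name": "move_arm", "arguments": {
  "commands": [
    [[0,0,-1],0,-1],
    [[0,0,-1],0,-1],
    [[0,0,-0.4],0,-1],
    [[0.12,0.485,0],0,-1],
    [[0.12,0.485,0],0,-1],
    [[0.08,0.32,0],0,-1],
    [[0.08,0.32,0],0,-1],
    [[0.08,0.32,0],0,-1],
    [[0.08,0.32,0],0,-1],
    [[0,0,0],0,-1]
  ]
}}

```text
t: 7.38
eef_pos: [468.0, -88.7, 328.4]
tcp_rot: [3.141, -0.0, 1.328]
ft_force: [0.3, -0.1, 0.5]
opening: 0.007
grip_force: 0.0
```

{"name": "move_arm", "arguments": {
  "commands": [
    [[0.03,0.13,0],0,-1],
    [[0.03,0.13,0],0,-1],
    [[0,0,0],0,-1]
  ]
}}

```text
t: 7.63
eef_pos: [469.5, -82.8, 328.3]
tcp_rot: [3.141, 0.002, 1.328]
ft_force: [-3.9, -11.9, 0.6]
opening: 0.007
grip_force: 4.9
```

{"name": "move_arm", "arguments": {
  "commands": [
    [[0.02,0.08,0],0,-1],
    [[0,0,0],0,-1],
    [[-0.2,-0.8,0],0,-1],
    [[0,0,1],0,-1],
    [[0,0,1],0,-1],
    [[0,0,1],0,1],
    [[0.54,-0.84,0],0,1],
    [[0.54,-0.84,0],0,1],
    [[0.54,-0.84,0],0,1],
    [[0.54,-0.84,0],0,1],
    [[0,0,0],0,1],
    [[0,0,0],0,1]
  ]
}}

```text
t: 8.63
eef_pos: [529.2, -205.8, 417.5]
tcp_rot: [-3.141, -0.001, 1.325]
ft_force: [-1.2, 0.2, 0.2]
opening: 0.443
grip_force: 0.0
```

```bash
python3 - <<'E'
from h import *
p=read_camera("wrist"); cv2.imwrite("pics/w3.png",p["image"][:,:,::-1])
R=cv2.Rodrigues(np.array(p["rvec"],float))[0]
def pf(X):
    c=R@np.array(X,float)+np.array(p["tvec"],float).ravel(); th=np.arctan2(np.hypot(c[0],c[1]),c[2]); u=c[:2]/np.hypot(c[0],c[1])*th
    return np.round([p["cx"]+p["fx"]*u[0],p["cy"]+p["fy"]*u[1]]).tolist()
x,y,a=np.load("pose.npy");c,s=np.cos(a),np.sin(a)
w=lambda X,Y,Z:(x+c*X-s*Y,y+s*X+c*Y,Z)
for k,v in dict(tab=w(-40,27,152),fin=w(0,-24,174),g1=w(49,-62,182),g2=w(49,-132,182),hl=w(-75,-22,105)).items(): print(k,pf(v))
e=env.state()["eef_pos"]; print(e); d=e[:2]-[x,y]; print("press xy",c*d[0]+s*d[1],-s*d[0]+c*d[1])
q=read_camera("top"); print([(b["at"],b["confidence"]) for b in search_frame("catch_tab",q)[:2]],proj(q,w(-40,27,152)))
E
```

```text
tab [163.0, 58.0]
fin [208.0, 121.0]
g1 [279.0, 176.0]
g2 [279.0, 268.0]
hl [147.0, 119.0]
[ 528.74672026 -204.91937999  417.71843104]
press xy 46.727823510112586 -97.4319850246881
[] [np.float64(286.603113601001), np.float64(229.48887173567937)]
```

View pics/w3.png

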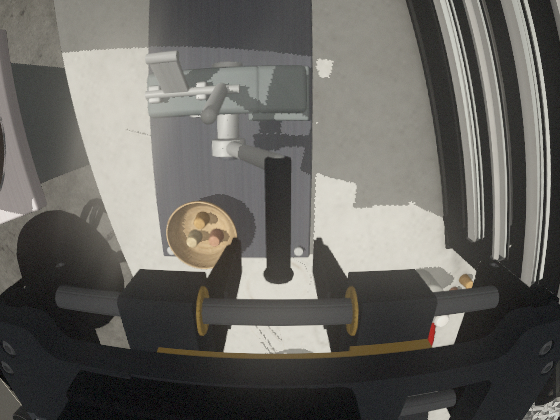

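The catch is flipped, with the tab at (165,57) against a predicted (163,58). The grip bar at column 278 lies between the fingers, so I can descend and close.

{"name": "move_arm", "arguments": {
  "commands": [
    [[0,0,0],0,1],
    [[0,0,0],0,1],
    [[0,0,0],0,1],
    [[0.03,0,-0.7],0,1],
    [[0,0,-0.7],0,1],
    [[0,0,-0.75],0,1],
    [[0,0,0],0,1],
    [[0,0,0],0,-1],
    [[0,0,0],0,-1],
    [[0,0,0],0,-1],
    [[0,0,0],0,-1],
    [[0,0,0],0,-1],
    [[0,0,0],0,-1],
    [[0,0,0],0,-1],
    [[0,0,0],0,-1],
    [[0,0,0],0,-1],
    [[0,0,0],0,-1]
  ]
}}

```text
t: 10.2
eef_pos: [529.9, -204.8, 353.8]
tcp_rot: [3.142, -0.0, 1.327]
ft_force: [-0.2, -0.2, -0.0]
opening: 0.357
grip_force: 0.0
```

{"name": "move_arm", "arguments": {
  "commands": [
    [[0,0,0],0,-1],
    [[0,0,0],0,-1],
    [[0,0,0],0,-1],
    [[0,0,0],0,-1],
    [[0,0,0],0,-1]
  ]
}}

```text
t: 10.62
eef_pos: [529.9, -204.8, 353.7]
tcp_rot: [3.141, 0.0, 1.327]
ft_force: [0.5, 0.2, 0.0]
opening: 0.182
grip_force: 30.0
```

```bash
python3 - <<'E'
import numpy as np
from cell import env
print({k:env.state()[k] for k in("eef_pos","ft_force","opening","grip_force")})
a=-.2433;pr=None
for th in np.linspace(0,1.04,14):
    l=0.44-th; X=115*np.sin(l);Z=78+115*np.cos(l)
    v=np.array([X*np.cos(a),X*np.sin(a),Z])
    if pr is not None: print(round(th,2),((v-pr)/30).round(3))
    pr=v
E
```

```text
{'eef_pos': array([ 529.9113706 , -204.80468747,  353.74961779]), 'ft_force': array([0.47156401, 0.24544378, 0.04985556]), 'opening': 0.18239787964461662, 'grip_force': 29.999344646930695}
0.08 [-0.274  0.068  0.119]
0.16 [-0.282  0.07   0.096]
0.24 [-0.289  0.072  0.073]
0.32 [-0.294  0.073  0.049]
0.4 [-0.297  0.074  0.025]
0.48 [-0.298  0.074  0.   ]
0.56 [-0.297  0.074 -0.025]
0.64 [-0.294  0.073 -0.049]
0.72 [-0.289  0.072 -0.073]
0.8 [-0.282  0.07  -0.096]
0.88 [-0.274  0.068 -0.119]
0.96 [-0.264  0.066 -0.142]
1.04 [-0.252  0.063 -0.163]
```

The fingers grip the bar: opening 17.3 mm against an 18 mm bar, at 30 N. I'm pulling along the arc.

{"name": "move_arm", "arguments": {
  "commands": [
    [[-0.27,0.07,0.12],0,-1],
    [[-0.28,0.07,0.1],0,-1],
    [[-0.29,0.07,0.07],0,-1],
    [[-0.29,0.07,0.05],0,-1],
    [[-0.3,0.07,0.02],0,-1],
    [[-0.3,0.07,0],0,-1],
    [[-0.3,0.07,-0.02],0,-1],
    [[-0.29,0.07,-0.05],0,-1],
    [[-0.29,0.07,-0.07],0,-1],
    [[-0.28,0.07,-0.1],0,-1],
    [[-0.27,0.07,-0.12],0,-1],
    [[-0.26,0.07,-0.14],0,-1],
    [[0,0,0],0,-1],
    [[0,0,0],0,-1]
  ]
}}

```text
t: 11.78
eef_pos: [427.9, -179.9, 350.6]
tcp_rot: [3.137, 0.001, 1.326]
ft_force: [4.9, -0.8, 5.2]
opening: 0.181
grip_force: 30.0
```

{"name": "move_arm", "arguments": {
  "commands": [
    [[-0.13,0.03,-0.08],0,-1],
    [[-0.06,0.015,-0.04],0,-1],
    [[0,0,0],0,-1],
    [[0,0,0],0,-1]
  ]
}}

```text
t: 12.12
eef_pos: [422.6, -178.6, 347.2]
tcp_rot: [3.135, 0.001, 1.326]
ft_force: [7.4, 0.9, 6.1]
opening: 0.183
grip_force: 30.0
```

{"name": "move_arm", "arguments": {
  "commands": [
    [[-0.08,0.02,-0.05],0,-1],
    [[0,0,0],0,-1],
    [[0,0,0],0,-1]
  ]
}}

```text
t: 12.37
eef_pos: [421.0, -178.3, 346.4]
tcp_rot: [3.132, 0.002, 1.326]
ft_force: [13.5, 1.5, 10.0]
opening: 0.178
grip_force: 30.0
```

{"name": "move_arm", "arguments": {
  "commands": [
    [[-0.06,0.015,-0.04],0,-1],
    [[0,0,0],0,-1],
    [[0,0,0],0,-1],
    [[0,0,0],0,-1]
  ]
}}

```text
t: 12.7
eef_pos: [420.0, -178.0, 346.1]
tcp_rot: [3.127, 0.002, 1.326]
ft_force: [19.0, 4.0, 17.9]
opening: 0.186
grip_force: 30.0
```

```bash
python3 - <<'E'
from h import *
p=read_camera("wrist"); q=read_camera("top")
cv2.imwrite("pics/f.png",np.hstack([cv2.resize(p["image"],(400,300)),cv2.resize(q["image"][120:320,170:450],(400,286))[:286] if 0 else cv2.resize(q["image"][120:330,170:450],(400,300))])[:,:,::-1])
x,y,a=np.load("pose.npy");c,s=np.cos(a),np.sin(a)
e=env.state()["eef_pos"]; d=e[:2]-[x,y]; X=c*d[0]+s*d[1]; Z=e[2]-171-78; print("press x",X,"z",Z,"r",np.hypot(X,Z),"angle",.44-np.arctan2(X,Z))
E
```

```text
press x -65.2747285498055 z 97.16661230310962 r 117.05614351119554 angle 1.0315352592399933
```

View pics/f.png

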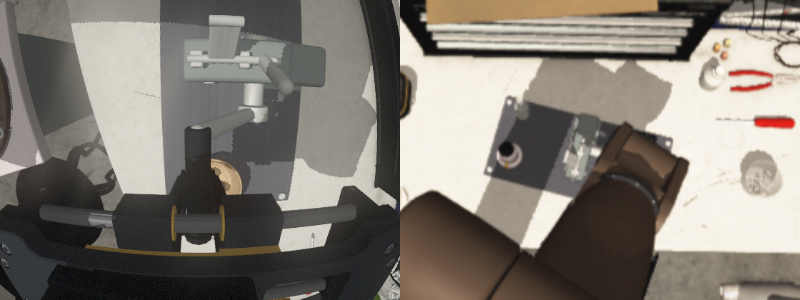

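The last picture shows the fingers holding the lever forward, with the catch still flipped, the oiler head up and the bowl in place. The force has climbed to 26 N with almost no further movement, so the lever is on its stop.

```bash
python3 -c "
from cell import env
print(env.job_done())"
```

```text
the job is handed in; nothing more can be done
None
```

I pushed the oiler head to its stop and let it come back up, flipped the catch over, and pulled the lever to its stop, where the fingers still hold it; the job is handed in, with no verdict returned.

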